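# Fit the vise head to its dovetail bench base

### The job

Fit the small vise head to the vacuum base: slide its dovetail foot into the base from the open end, with the tommy bar (screw handle) trailing, until it is fully home against the end stop, then turn the side clamp knob clockwise until it is firmly tight. Leave the pin-plate head and the other things on the table where they stand.

Things in the scene. Friction and masses are not known exactly. Their poses are not given: they have to be found in the camera images.
- saddle: Grey dovetail base on a round black rubber vacuum foot (148 mm across), fixed. Origin: centre of its underside, on the table; z up, y along the groove to its OPEN end (roughly towards the robot), -x the clamp knob's side (the robot's right). Flat bed 50 mm above the table, 100 wide, y -65 to 105. Vise head home: its origin at x 0, y 0, z 50 mm here, axes parallel. Steel end stop, face at y = -55
- saddle_mouth (a point): on the bed surface (50 mm high), centre line, open end of the gib strips: y = 55 mm of the base, axes as the base's. The two gib strips run from y -55 to 55, 18 mm high, outer faces at x = +-47, inner flanks undercut 45 degrees: groove 64 mm wide at the bed, 39 at the lip, 12.5 above it. Flared lead-in to y = 70, then a bare apron of bed to y = 105, where a foot can be set down
- vise_head: Small grey vise, about 0.55 kg, 68 mm high, standing on its dovetail foot. Origin: centre of the foot's underside; z up, y along the foot to the tommy bar, x across. Foot y -55 to 55, 12 mm high, 56 wide at the sole, 36 at the top, flanks 45 degrees; play in the groove 2 mm to each side and upwards. Neck 33 wide to z = 21. Anvil y -52 to -30, moving jaw y 36 to 58
- jaw_body (a point): middle of the fixed-jaw body, the place to grip: x 0, y -2, z 50 mm of the vise head, axes as the head's. This body is flat-sided, 40 mm wide in x, y -30 to 28, z 21 to 68 mm; the head's centre of mass is within 10 mm of this y
- vise_tommy_bar (a point): centre of the tommy bar (steel cross bar, 60 mm long) on the vise's screw: x 0, y 80, z 46 mm of the vise head, axes as the head's
- clamp_grip (a point): centre of the clamp knob, a black fluted cylinder 32 mm across, 26 tall, free of its surroundings for another 12 mm behind but for a stem (22 mm thick at most). At x -70.5, y -33, z 100.5 mm of the base; axes as the base's. The knob's axis leans 45 degrees: it points out along (-0.707, 0, 0.707) of the base, outwards and up
- clamp_knob (a joint): angle of the clamp knob about its leaning axis, rad; grows clockwise as seen from outside, which tightens. Starts loose, 0 to 0.3. Turns against 0.15 N m of friction and stays where left. With the head home, the play is taken up by about 1.0 rad, then it stiffens (about 0.3 N m at 1.3); firmly tight from 1.25, even if it springs back a little; end of travel 1.6
- clamp_pin: small brass pin in the knob-side gib strip, pushed inwards along the knob's axis by the knob, 3.2 mm per rad; it presses on the foot's flank and so clamps the head. Hidden once the head is in
- pin_plate: another head on the same dovetail foot (110 mm long), with a round steel plate 76 mm across and four brass pegs on top, 70 mm high; origin centre of its underside. It and the vise head stand loose to the left and right of the base, either way round. Leave it alone
- water_bottle: clear water bottle, 62 mm across, 205 mm tall, loose, beyond the base to the left; origin centre of underside
- paper_cups: stack of white paper cups, 75 mm across, 123 mm tall, loose, beyond the base; origin centre of underside
- glue_jar: yellowish plastic jar, 64 mm across, 90 mm tall, loose, beyond the base to the right; origin centre of underside
- screwdriver: screwdriver with green handle, 190 mm long, lying flat between the robot and the base; origin midway along it, underneath
- pliers: pliers with yellow handles, 170 mm long, lying flat beyond the base; origin under the pivot
Mind the look-alikes: they are no part of the job. Leave any green look-alike of the vise_head alone.

How it is judged (in metres and radians):
On the way, in this order (a step that is already met when the one before it is completed fails the run):
1. the vise head is in the groove, right way round and fully home against the end stop (y of vise_head in the frame of saddle between -0.004 and 0.004 m and x of vise_head in the frame of saddle between -0.005 and 0.005 m and z of vise_head in the frame of saddle below 0.053 m and y of vise_tommy_bar in the frame of saddle above 0.05 m), for 0.2 s.
2. the clamp pin is pressed firmly on the foot (value of joint clamp_knob above 0.9 rad and contact force between clamp_pin and vise_head above 25 N), for 0.2 s.
At the end, for the whole second after the job is handed in: The vise head sits in the groove with the tommy bar at the open end, within 4 mm of the end stop, within 5 mm of the centre line, flat on the bed (within 3 mm), parallel to the groove (within 4 degrees) and at rest, and the clamp pin presses on its foot with more than 25 N (all of step 1 and z of vise_head in the frame of saddle above 0.047 m and angle between the y axis of vise_head and the y axis of saddle, either way round below 0.07 rad and linear speed of vise_head below 0.01 m/s and contact force between clamp_pin and vise_head above 25 N); the robot touches nothing.
It fails at once if the pin-plate head is shifted by more than 20 mm (distance of pin_plate from where it was at the start of the episode above 0.02 m).
It fails at once if another thing on the table is shifted by more than 30 mm (distance of any of water_bottle, paper_cups, glue_jar, screwdriver, pliers from where it was at the start of the episode above 0.03 m).
It also fails if it takes over 56 s, if anything falls off the work surface, if the arm or the gripper's body presses on something with over 40 N, if the wrist force passes 120 N, or if a joint passes its speed limit or range.

### The arm

A 7-joint arm with a two-finger parallel gripper is mounted at the origin on the work surface. World frame = base frame: x ahead of the robot, y to its left, z up, the work surface at z = 0. Lengths are in m, angles in degrees, forces in N, time in s.
With the tool pointing down it reaches from about 0.425 to 0.875 m from the base axis. Payload 4.7 kg.
Tool frame: the origin (TCP) lies on the mounting face of the last link; the fingertips stand 182 mm ahead of it and the grasp point (between the pads) lies 164 mm ahead of it; z points along the fingers, x is the direction in which the jaws open and shut, and the axes are right-handed (so a half turn about z gives the same grasp; the last joint's range is limited). The gripper opens to 87 mm and grips with 3 to 60 N. Pads are 19 mm wide; open, the fingers measure 117 mm over their backs; the gripper's body (75 mm by 190 mm) begins 51 mm behind the grasp point.
Start: joints at [-73.276, 18.392, -4.016, 83.108, 1.295, 78.541, -3.26], TCP at [0.178, 0.625, 0.405] pointing down, gripper open.
Joint ranges: [-163.93, 163.93], [-17.29, 119.83], [-79.2, 71.16], [3.27, 140.29], [-89.18, 269.18], [5.43, 117.66], [-154.24, 154.24]. Speed limits (degrees/s): [147.25, 147.25, 180, 180, 180, 180, 180].

### API

Orientations are given as [roll, pitch, yaw] about the fixed x, y, z axes, in that order (R = Rz(yaw) Ry(pitch) Rx(roll)).
In Python, from cell import status, cams, env, outline_of, landmark_of gives the robot as it stands. The module is installed in compiled form; this text tells all that it offers.
- The arm moves only by the tool jog_arm, never from a script. Its argument "rows" is a list of rows, each a list of 7 numbers: the closure, from 0 (fully open) to 1 (shut), then the shift along the tool's x, y, z in m, then the turn, a rotation vector about the tool's x, y, z in degrees. A call has 1 to 12 rows; each row shifts and turns the commanded pose from where the row before left it, along the tool's axes as they then stand; what a row does not reach is not made up. A row lasts 1/12 s, in which the tool goes at most 41.7 mm and 7.16 degrees, less where a joint would pass 70% of its speed; a pose out of reach is approached as far as the arm can. A call with a gripper value outside its range is refused whole. The fingers move at their own pace and stop on an object; "grip_force" is the grip in N (left out, the last holds). Time passes only in rows, so rows that do not move let the fingers close. It gives the time, the measured TCP pose, the force and the opening at its end, in the units of the state.
- status.get_obs(): the state, without advancing time (a new reading comes with each control period).
- cams.read_camera(name): name is "scene" or "top" or "wrist"; returns (picture, depth): 400x640x3 uint8, red, green, blue; 400x640 float32, m along the optical axis (not along the pixel's ray), 0 where there is no reading.
- cams.camera_params(name): a dict with "vfov" (degrees; the focal length in pixels is half the picture's height over the tangent of half this angle, whatever the lens; pixels are square), "cx", "cy" (the principal point, pixels), "k1" (the pictures are not rectified: a ray, as slopes to the right and down, at radius r is drawn at 1 + k1 r^2 times it, then the intrinsics apply), "eye" and "attitude" of the camera in the world. Camera axes: x right, y up, looking along -z (the intrinsics and any distortion apply to the point x, -y, -z); pixel columns grow to the right and rows downward; lengths in m; the calibration is good to about 2 mm. A picture is of the moment at which its call begins: read the wrist's pose just before it. camera_params takes no time and is no camera call; for the wrist camera it gives the pose at the moment of the call.
- env.sign_off(): hands the job in, once; it reports no verdict.
Trained networks look in the newest picture that a camera, given by its name, has taken for a name from the list of things; names that differ only in an ending like _2 or _b are one class to them, and where a whole thing is asked for, a point or a joint stands for the part that bears it (a point fixed in the world has none). Each returns a list of dicts, best first, with "conf" (0 to 1); they miss things now and then, are a little off and sometimes report something else, mostly with a low value. They report only what shows in the picture. A call takes as long as a camera call. They do not tell look-alikes from the thing itself.
- outline_of(camera, name): "pixels" (400x640 bool, what is visible of it) and "box" ([left, top, right, bottom] in pixels, round what is visible of it).
- landmark_of(camera, name): "position" ([row, column] in pixels: a listed point, or the origin of a listed thing).
The state is a dict: "time_s": time; "qpos": joint angles; "joint_velocities": joint speeds; "effort": joint torques, N m; "tool_pos": TCP position; "tool_rot": TCP orientation; "force": force on the tool from outside, world axes, zero at the start; "wrist_torque": the same for the moment, N m; "grip_width": finger opening in m.
Only numpy, scipy, OpenCV 4.12 (cv2) and the standard library are available. Lean on these libraries where they do the work, as an engineer would, in place of code of your own. Each camera call takes 0.05 s, during which the arm holds its last target. There are 200 camera calls.

## Working session

There is one attempt and no reset: what is moved stays moved. The work goes in short steps, Python scripts to look and compute and a tool call to move; the robot and the scene stay as the last step left them, time stands still between calls to the robot, and variables do not carry over. Pictures are saved under pics/ and viewed, about 8 in all and at most 12, crops included, and the job is handed in when it is done.

Besides the shell and the picture viewer there is one more tool, called after "Call:" as name([rows], argument=value, ...), one row to a line, values as JSON. jog_arm: Moves the arm, as the interface text tells. Its arguments: {"type":"object","properties":{"rows":{"type":"array"},"grip_force":{"type":"number"}},"required":["rows"]}

```bash
mkdir -p pics; cat > h.py <<'E'
import numpy as np,cv2
from cell import status,cams,env,outline_of,landmark_of
from scipy.spatial.transform import Rotation as R
def par(n):
    p=cams.camera_params(n); f=200/np.tan(np.radians(p['vfov'])/2)
    return p,f
def rot(a):
    a=np.array(a,float)
    return a if a.shape==(3,3) else (R.from_quat(a).as_matrix() if a.size==4 else R.from_euler('xyz',a,degrees=True).as_matrix())
def ray(n,row,col,P=None):
    p,f=P or par(n); d=np.array([(np.asarray(col,float)-p['cx'])/f,(np.asarray(row,float)-p['cy'])/f]); u=d.copy()
    for _ in range(15): u=d/(1+p['k1']*(u**2).sum(0))
    v=np.array([u[0],-u[1],-np.ones_like(u[0])])
    return np.array(p['eye']),(rot(p['attitude'])@v)
def at_z(n,row,col,z,P=None):
    e,v=ray(n,row,col,P); return e+v*(z-e[2])/v[2]
def at_d(n,row,col,d,P=None):
    e,v=ray(n,row,col,P); return (e[:,None]+v*d) if v.ndim>1 else e+v*d
def proj(n,X,P=None):
    p,f=P or par(n); c=rot(p['attitude']).T@(np.array(X)-p['eye']); u=np.array([c[0],-c[1]])/-c[2]
    u=u*(1+p['k1']*(u@u)); return u[1]*f+p['cy'],u[0]*f+p['cx']
def save(n,img): cv2.imwrite('pics/'+n,img[:,:,::-1])
E
cat > a.py <<'E'
from h import *
np.set_printoptions(precision=4,suppress=True)
o=status.get_obs(); print(o)
for n in ('scene','top'):
    im,d=cams.read_camera(n); print(n,cams.camera_params(n)); save(n+'0.png',im); np.save(n+'0.npy',d)
    for k in ('saddle','saddle_mouth','vise_head','jaw_body','vise_tommy_bar','clamp_grip','pin_plate','screwdriver','water_bottle','glue_jar'):
        for r in landmark_of(n,k):
            a,b=r['position']; i,j=min(max(int(round(a)),0),399),min(max(int(round(b)),0),639)
            print(k,round(r['conf'],2),np.round(r['position'],1),'depthpt',at_d(n,a,b,d[i,j]))
E
python3 a.py
```

```text
{'time_s': 0.0, 'qpos': array([-73.2736,  18.4398,  -4.0164,  83.1746,   1.2957,  78.5428,
        -3.2617]), 'joint_velocities': array([-0.1131, -0.0321,  0.014 ,  0.0053, -0.0003, -0.1155, -0.0793]), 'effort': array([  0.0003, -49.1278,  -0.4039, -31.2532,  -0.0641,   0.0434,
         0.0002]), 'tool_pos': array([0.1782, 0.6249, 0.4037]), 'tool_rot': array([179.9938,   0.1118,  74.0826]), 'force': array([-0.1771, -0.7573,  0.1824]), 'wrist_torque': array([-0.0003,  0.0238,  0.036 ]), 'grip_width': 0.0869123664248296}
scene {'vfov': 48.504614306190234, 'cx': 321.08907623213145, 'cy': 201.54057479412356, 'k1': -0.0541306368857338, 'eye': array([ 1.3137, -0.0907,  1.0495]), 'attitude': array([39.3227, -0.0458, 74.4123])}
saddle 0.92 [258.8 293. ] depthpt [0.7008 0.0052 0.0621]
saddle 0.42 [306.2 190.1] depthpt [ 0.7598 -0.2687  0.0515]
saddle_mouth 0.84 [233.3 287.7] depthpt [0.6095 0.0113 0.0501]
vise_head 0.9 [152.2 372.8] depthpt [0.3533 0.3538 0.0294]
vise_head 0.84 [197.2 374.7] depthpt [0.5527 0.2856 0.0515]
vise_head 0.64 [233.9 175.1] depthpt [ 0.5134 -0.2932  0.0308]
vise_hea
[... 1294 characters left out ...]
  0.0654]
jaw_body 0.86 [263.3 240.3] depthpt [0.3256 0.362  0.0638]
jaw_body 0.77 [200.9 265.1] depthpt [0.5181 0.2941 0.0661]
jaw_body 0.69 [256.1 174.2] depthpt [0.343  0.5667 0.066 ]
vise_tommy_bar 0.61 [288.3 253.7] depthpt [0.2511 0.3211 0.0462]
vise_tommy_bar 0.59 [225.4 254.3] depthpt [ 0.4469  0.3375 -0.0002]
vise_tommy_bar 0.59 [270.  194.7] depthpt [0.3022 0.5049 0.0522]
clamp_grip 0.64 [140.6 376.1] depthpt [ 0.7004 -0.0454  0.1185]
pin_plate 0.92 [220.2 444.4] depthpt [ 0.4674 -0.2635  0.0533]
screwdriver 0.5 [236.7 326.6] depthpt [ 0.4141  0.1012 -0.0008]
water_bottle 0.74 [152.5 263.8] depthpt [0.6656 0.2997 0.0955]
glue_jar 0.79 [146.2 440.8] depthpt [ 0.7063 -0.2625  0.0524]
```

```bash
python3 -c "
import cv2
a=cv2.imread('pics/scene0.png');b=cv2.imread('pics/top0.png')
cv2.imwrite('pics/v1.png',cv2.resize(a[90:340,120:480],None,fx=2.2,fy=2.2,interpolation=3))
cv2.imwrite('pics/v2.png',cv2.resize(b[110:320,140:480],None,fx=2.3,fy=2.3,interpolation=3))"
```

```text
(no output)
```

View pics/v1.png

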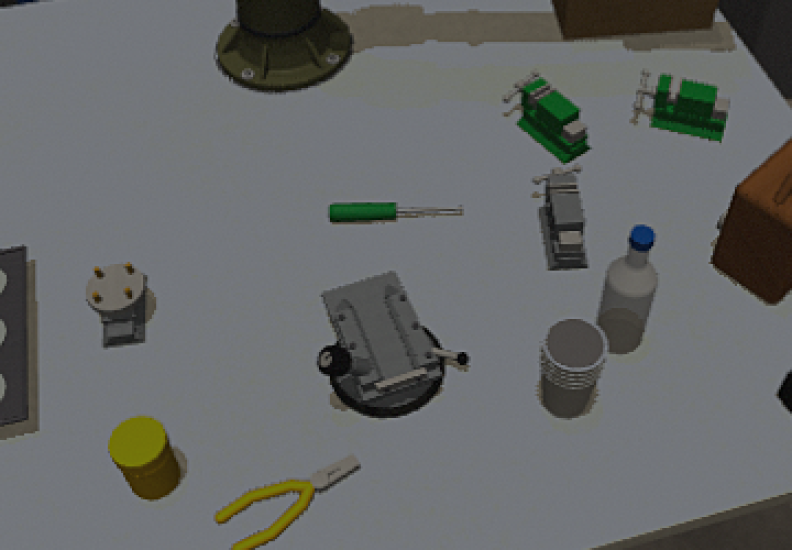

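View pics/v2.png

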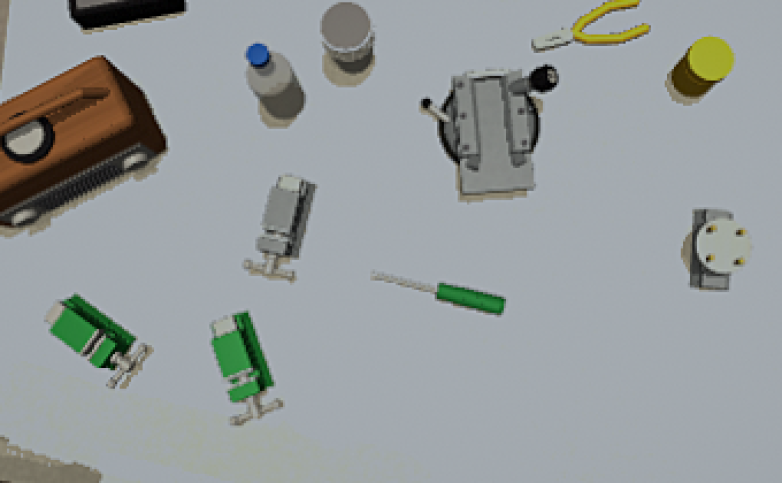

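The pictures show the base at scene px (288,235), with its open end towards the robot. The grey vise is at (375,190) with its bar towards the robot, and the pin plate is at (174,232).

Vise candidates in the scene picture:
- grey (375,190)
- green (370,143)
- green (430,138)

I choose the grey one, at about (0.52, 0.295) in world coordinates. I'll move above it and check it in a close crop.

Call:
jog_arm([
  [0, -0.0179, 0.0346, 0, 0, 0, 0],
  [0, -0.0179, 0.0346, 0, 0, 0, 0],
  [0, -0.0179, 0.0346, 0, 0, 0, 0],
  [0, -0.0179, 0.0346, 0, 0, 0, 0],
  [0, -0.0179, 0.0346, 0, 0, 0, 0],
  [0, -0.0179, 0.0346, 0, 0, 0, 0],
  [0, -0.0179, 0.0346, 0, 0, 0, 0],
  [0, -0.0179, 0.0346, 0, 0, 0, 0],
  [0, -0.0179, 0.0346, 0, 0, 0, 0],
  [0, -0.0179, 0.0346, 0, 0, 0, 0],
  [0, -0.0179, 0.0346, 0, 0, 0, 0],
  [0, -0.0179, 0.0346, 0, 0, 0, 0],
])

```text
time_s: 2.1
tool_pos: [0.5197, 0.3031, 0.4052]
tool_rot: [180.0, -0.0, 74.1]
force: [0.5, -0.0, 0.7]
grip_width: 0.0871
```

```bash
cat > b.py <<'E'
from h import *
np.set_printoptions(precision=4,suppress=True)
o=status.get_obs(); print(o['time_s'],o['tool_pos'],o['tool_rot'])
P=par('wrist'); im,d=cams.read_camera('wrist'); print(P)
save('w1.png',im)
for k in ('jaw_body','vise_tommy_bar','vise_head'):
    for r in landmark_of('wrist',k):
        a,b=r['position']; z={'jaw_body':.05,'vise_tommy_bar':.046,'vise_head':0}[k]
        print(k,r['conf'],a,b,at_z('wrist',a,b,z,P))
# top faces: band z 0.06..0.075
I,J=np.mgrid[0:400,0:640]; X=at_d('wrist',I.ravel(),J.ravel(),d.ravel(),P)
ok=(d.ravel()>0)
for lo,hi in ((.063,.073),(.006,.016)):
    m=ok&(X[2]>lo)&(X[2]<hi)&(abs(X[0]-.5)<.12)&(abs(X[1]-.30)<.1)&(X[0]>.42)
    q=X[:2,m].T.astype(np.float32); print(lo,len(q),X[2,m].mean(),cv2.minAreaRect(q),[np.percentile(q,[1,99],axis=0)])
    np.save('q%d.npy'%(lo*1000),q)
E
python3 b.py
```

```text
2.1 [0.5197 0.3031 0.4052] [179.9754  -0.042   74.0923]
({'vfov': 71.52002542566055, 'cx': 316.28069895908413, 'cy': 198.33444190938874, 'k1': -0.01982173250320569, 'eye': array([0.4439, 0.3245, 0.3852]), 'attitude': array([-16.6654,  -0.0265,  74.1019])}, np.float64(277.7151592749197))
vise_tommy_bar 0.9 113.8 311.3 [0.4407 0.3195 0.046 ]
vise_head 0.97 7.5 319.3 [0.3239 0.3626 0.    ]
vise_head 0.84 170.3 316.1 [0.5152 0.3041 0.    ]
0.063 2354 0.06875554384641745 ((0.49176734685897827, 0.3110247552394867), (0.04635728895664215, 0.11363019049167633), 73.30870819091797) [array([[0.4595, 0.2834],
       [0.5465, 0.3327]])]
0.006 97 0.006994616218141203 ((0.5179096460342407, 0.3051385283470154), (0.05049195885658264, 0.10968668013811111), 78.98395538330078) [array([[0.4684, 0.2707],
       [0.5755, 0.3389]])]
```

View pics/w1.png

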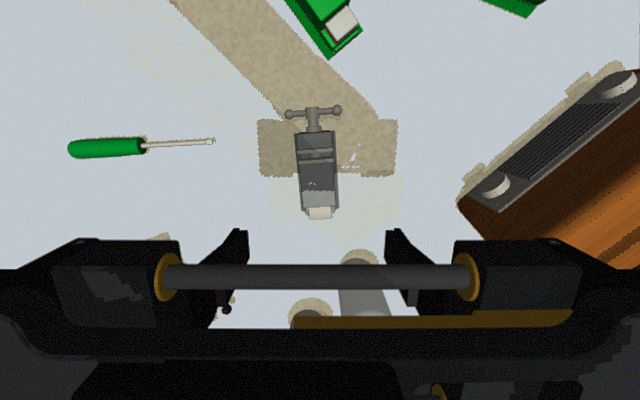

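The close view shows the grey vise at px (318,175), with its bar at the top (313,112), towards the robot. That confirms the choice. Next I'll refine its axis and the base frame.

```bash
cat > c.py <<'E'
from h import *
np.set_printoptions(precision=4,suppress=True)
def fit(q):
    q=q.astype(np.float64)
    for _ in range(4):
        c=np.median(q,0); vx,vy,x0,y0=cv2.fitLine(q.astype(np.float32),cv2.DIST_HUBER,0,.01,.01).ravel()
        u=np.array([vx,vy]);u*=-np.sign(u[0]); n=np.array([-u[1],u[0]])
        s=(q-[x0,y0])@u; t=(q-[x0,y0])@n
        k=(abs(t-np.median(t))<.024); q=q[k]
    ps=np.percentile(s,[.5,2,50,98,99.5]); pt=np.percentile(t,[1,5,50,95,99])
    mid=np.array([x0,y0])+u*(ps[0]+ps[-1])/2+n*(pt[1]+pt[3])/2
    print('yaw',np.degrees(np.arctan2(u[1],u[0])),'n',len(q),'s',ps,'t',pt,'mid',mid)
fit(np.load('q63.npy'))
P=par('wrist')
cams.read_camera('wrist'); 
o=outline_of('wrist','vise_head')
for r in o: print(r['conf'],r['box'],r['pixels'].sum())
print([ (r['conf'],r['position']) for r in landmark_of('wrist','jaw_body')])
# base from top & scene depth: bed points z~.05
for n in ('top','scene'):
    d=np.load(n+'0.npy'); P=par(n); I,J=np.mgrid[0:400,0:640]; X=at_d(n,I.ravel(),J.ravel(),d.ravel(),P)
    for lo,hi in ((.040,.060),(.0605,.0755)):
        m=(d.ravel()>0)&(X[2]>lo)&(X[2]<hi)&(abs(X[0]-.65)<.15)&(abs(X[1]-.01)<.065)
        q=X[:2,m].T.astype(np.float32); r=cv2.minAreaRect(q); print(n,lo,len(q),X[2,m].mean(),r,cv2.boxPoints(r))
    fit(q)
    print([(k,at_z(n,*landmark_of(n,k)[0]['position'],z,P)) for k,z in (('saddle',0),('saddle_mouth',.05),('clamp_grip',.1005))])
E
python3 c.py
```

```text
yaw 168.56285 n 2353 s [-0.0437 -0.0424 -0.0014  0.0421  0.0432] t [-0.0195 -0.0179 -0.0001  0.0179  0.0196] mid [0.5032 0.3079]
0.94 [285.9, 0.0, 361.3, 58.6] 2725
0.88 [488.1, 1.7, 544.9, 18.0] 535
0.76 [281.9, 103.7, 343.7, 218.7] 4029
[(0.96, [181.2, 317.6]), (0.44, [322.1, 309.9])]
top 0.04 973 0.04876002294586695 ((0.6352232098579407, 0.018145572394132614), (0.17042849957942963, 0.10034511238336563), 5.7711873054504395) [[ 0.5454  0.0595]
 [ 0.5555 -0.0403]
 [ 0.7251 -0.0232]
 [ 0.715   0.0766]]
top 0.0605 634 0.06592719958351159 ((0.650953471660614, 0.019623588770627975), (0.1360154002904892, 0.09431858360767365), 5.573583602905273) [[ 0.5787  0.06  ]
 [ 0.5878 -0.0339]
 [ 0.7232 -0.0207]
 [ 0.7141  0.0732]]
yaw -129.24055 n 292 s [-0.0733 -0.0681  0.0118  0.0614  0.0645] t [-0.0234 -0.0205 -0.0003  0.0205  0.0232] mid [0.6553 0.0208]
[('saddle', array([0.6551, 0.0113, 0.    ])), ('saddle_mouth', array([0.6025, 0.0135, 0.05  ])), ('clamp_grip', array([ 0.7064, -0.0479,  0.1005]))]
scene 0.04 1080 0.050143933866714716 ((0.6370229721069336, 0.017657481133937836), (0.174402117729187, 0.09978439658880234), 5.188743591308594) [[ 0.5457  0.0595]
 [ 0.5547 -0.0399]
 [ 0.7284 -0.0241]
 [ 0.7194  0.0752]]
scene 0.0605 828 0.06716822563093641 ((0.6532891988754272, 0.01927078515291214), (0.136943519115448, 0.09926696121692657), 4.475922584533691) [[ 0.5812  0.0634]
 [ 0.5889 -0.0356]
 [ 0.7254 -0.0249]
 [ 0.7177  0.0741]]
yaw -133.6876 n 362 s [-0.0808 -0.0774 -0.0212  0.0597  0.064 ] t [-0.0233 -0.0203 -0.0003  0.0193  0.0223] mid [0.6558 0.018 ]
[('saddle', array([0.6622, 0.0113, 0.    ])), ('saddle_mouth', array([0.6094, 0.0113, 0.05  ])), ('clamp_grip', array([ 0.6877, -0.0473,  0.1005]))]
```

Call:
jog_arm([
  [0, 0.0013, -0.0012, 0.03, 0, 0, -4.5],
  [0, 0, 0, 0.037, 0, 0, 0],
  [0, 0, 0, 0.037, 0, 0, 0],
  [0, 0, 0, 0.037, 0, 0, 0],
  [0, 0, 0, 0.03, 0, 0, 0],
  [0, 0, 0, 0.02, 0, 0, 0],
  [0, 0, 0, 0, 0, 0, 0],
  [0.4, 0, 0, 0, 0, 0, 0],
  [1, 0, 0, 0, 0, 0, 0],
  [1, 0, 0, 0, 0, 0, 0],
  [1, 0, 0, 0, 0, 0, 0],
  [1, 0, 0, 0, 0, 0, 0],
], grip_force=40)

```text
time_s: 3.75
tool_pos: [0.5184, 0.3066, 0.2154]
tool_rot: [179.9, -0.1, 78.6]
force: [-1.4, 0.7, 0.2]
grip_width: 0.0617
```

Call:
jog_arm([
  [1, 0, 0, 0, 0, 0, 0],
  [1, 0, 0, 0, 0, 0, 0],
  [1, 0, 0, 0, 0, 0, 0],
  [1, 0, 0, 0, 0, 0, 0],
])

```text
time_s: 4.08
tool_pos: [0.5179, 0.3059, 0.214]
tool_rot: [-180.0, 0.0, 78.6]
force: [-0.9, -1.7, 2.7]
grip_width: 0.0395
```

Call:
jog_arm([
  [1, 0, 0, -0.015, 0, 0, 0],
  [1, 0, 0, -0.03, 0, 0, -4],
  [1, 0, 0, -0.03, 0, 0, -6.5],
  [1, 0, 0, -0.03, 0, 0, -6.5],
  [1, -0.02, -0.002, -0.015, 0, 0, 0],
  [1, -0.037, -0.004, 0, 0, 0, 0],
  [1, -0.037, -0.004, 0, 0, 0, 0],
  [1, -0.037, -0.004, 0, 0, 0, 0],
  [1, -0.037, -0.004, 0, 0, 0, 0],
  [1, -0.037, -0.004, 0, 0, 0, 0],
  [1, -0.037, -0.004, 0, 0, 0, 0],
  [1, -0.037, -0.003, 0, 0, 0, 0],
])

```text
time_s: 5.08
tool_pos: [0.5148, 0.024, 0.3321]
tool_rot: [-179.8, -0.0, 95.6]
force: [0.9, -0.0, -6.1]
grip_width: 0.0399
```

Call:
jog_arm([
  [1, -0.018, 0, 0, 0, 0, 0],
  [1, 0, 0, 0, 0, 0, 0],
  [1, 0, 0, 0, 0, 0, 0],
])

```text
time_s: 5.33
tool_pos: [0.5172, 0.0063, 0.3324]
tool_rot: [-179.9, -0.0, 95.4]
force: [-0.6, 1.3, -6.3]
grip_width: 0.04
```

```bash
cat > d.py <<'E'
from h import *
import sys
np.set_printoptions(precision=4,suppress=True)
o=status.get_obs(); T=o['tool_pos']; print(o['time_s'],T,o['tool_rot'],o['force'],o['wrist_torque'],o['grip_width'])
P=par('wrist'); im,d=cams.read_camera('wrist'); save(sys.argv[1],im); np.save('wd.npy',d)
I,J=np.mgrid[0:400,0:640]; X=at_d('wrist',I.ravel(),J.ravel(),d.ravel(),P)
ok=(d.ravel()>0)
for lo,hi in ((.040,.058),(.062,.075)):
    m=ok&(X[2]>lo)&(X[2]<hi)&(X[0]>.53)&(X[0]<.76)&(abs(X[1]-.015)<.07)
    q=X[:2,m].T.astype(np.float32)
    if len(q)>50: r=cv2.minAreaRect(q); print(lo,len(q),X[2,m].mean(),r,cv2.boxPoints(r).ravel())
    np.save('b%d.npy'%(lo*1000),np.c_[q,X[2,m]])
for k,z in (('saddle',0),('saddle_mouth',.05),('clamp_grip',.1005),('vise_tommy_bar',T[2]-.164-.004),('jaw_body',T[2]-.164)):
    for n,PP in (('wrist',P),)+((('top',None),('scene',None)) if len(sys.argv)>2 else ()):
        if n!='wrist' and k=='saddle': im2,d2=cams.read_camera(n)
        r=landmark_of(n,k)
        if r: print(k,n,r[0]['conf'],r[0]['position'],at_z(n,*r[0]['position'],z,PP))
E
python3 d.py w2.png
```

```text
5.3333 [0.5172 0.0063 0.3324] [-179.8551   -0.0222   95.3761] [-0.5703  1.3107 -6.2881] [0.1547 0.0059 0.0109] 0.03998727792941299
0.062 215 0.06834489742031537 ((0.6226071119308472, 0.01575581356883049), (0.03119189664721489, 0.09422040730714798), 5.060552597045898) [ 0.6029  0.0613  0.6112 -0.0325  0.6423 -0.0298  0.634   0.0641]
saddle wrist 0.7 [130.6, 50.7] [ 0.4801 -0.295   0.    ]
vise_tommy_bar wrist 0.85 [114.6, 315.0] [ 0.4378 -0.002   0.1644]
jaw_body wrist 0.84 [261.6, 315.7] [0.5194 0.006  0.1684]
```

View pics/w2.png

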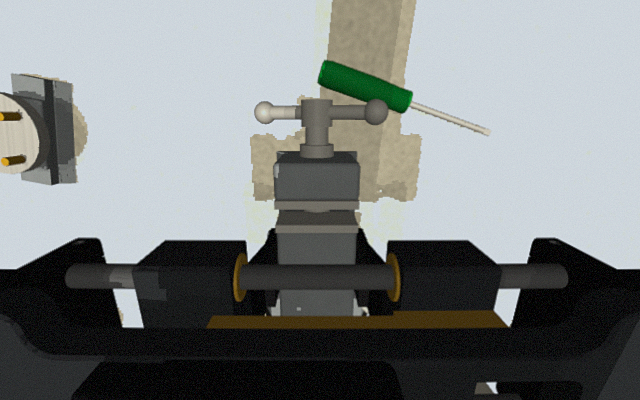

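The view shows the head held square: bar at px (315,110), jaw at (316,262), pin plate and screwdriver untouched. I'll lower it onto the apron.

Call:
jog_arm([
  [1, 0, 0, 0.02, 0, 0, 0],
  [1, 0, 0, 0.02, 0, 0, 0],
  [1, 0, 0, 0.015, 0, 0, 0],
  [1, 0, 0, 0.008, 0, 0, 0],
  [1, 0, 0, 0.004, 0, 0, 0],
  [1, 0, 0, 0, 0, 0, 0],
  [1, 0, 0, 0, 0, 0, 0],
])

```text
time_s: 6.22
tool_pos: [0.5184, 0.0081, 0.2675]
tool_rot: [179.9, -0.0, 95.6]
force: [0.5, -0.5, -6.0]
grip_width: 0.0397
```

```bash
cat > e.py <<'E'
from h import *
im,d=cams.read_camera('scene'); save('s2.png',cv2.resize(im[180:320,200:400],None,fx=4,fy=4,interpolation=cv2.INTER_CUBIC))
E
python3 e.py
```

```text
(no output)
```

View pics/s2.png

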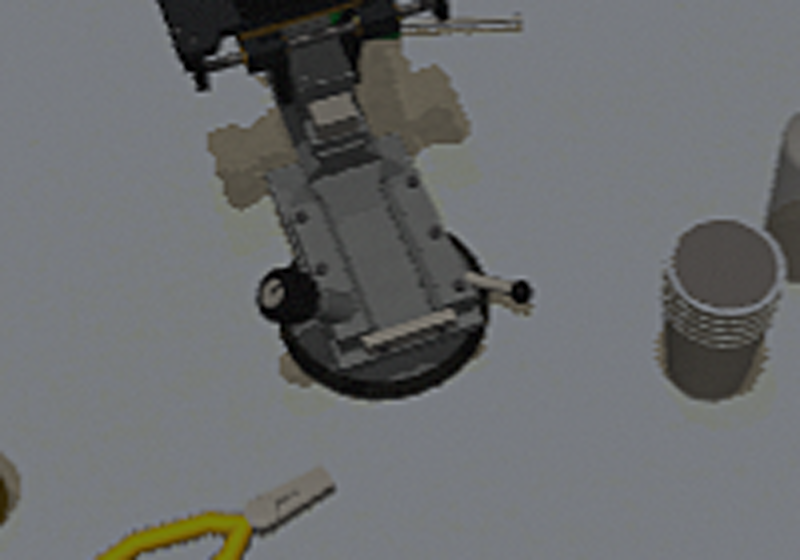

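The front of the foot, at crop px (345,150), sits over the apron and is centred between the strips. I'll lower the last few millimetres.

Call:
jog_arm([
  [1, 0, 0, 0.0025, 0, 0, 0],
  [1, 0, 0, 0, 0, 0, 0],
  [1, 0, 0, 0, 0, 0, 0],
])

```text
time_s: 6.52
tool_pos: [0.518, 0.0078, 0.2646]
tool_rot: [180.0, -0.0, 95.6]
force: [1.0, 1.1, -7.5]
grip_width: 0.0396
```

Call:
jog_arm([
  [1, 0, 0.006, 0, 0, 0, 0],
  [1, 0, 0.006, 0, 0, 0, 0],
  [1, 0, 0.006, 0, 0, 0, 0],
  [1, 0, 0, 0, 0, 0, 0],
  [1, 0, 0, 0, 0, 0, 0],
])

```text
time_s: 6.93
tool_pos: [0.5363, 0.0097, 0.2642]
tool_rot: [-180.0, 0.0, 95.6]
force: [-0.3, -0.4, -6.3]
grip_width: 0.04
```

Call:
jog_arm([
  [1, -0.001, 0.004, 0, 0, 0, 0],
  [1, 0, 0.006, 0, 0, 0, 0],
  [1, 0, 0.006, 0, 0, 0, 0],
  [1, 0, 0.006, 0, 0, 0, 0],
  [1, 0, 0, 0, 0, 0, 0],
  [1, 0, 0, 0, 0, 0, 0],
])

```text
time_s: 7.43
tool_pos: [0.5581, 0.0108, 0.2641]
tool_rot: [-180.0, 0.0, 95.6]
force: [0.3, -0.3, -6.0]
grip_width: 0.0395
```

Call:
jog_arm([
  [1, 0, 0.006, 0, 0, 0, 0],
  [1, 0, 0.006, 0, 0, 0, 0],
  [1, 0, 0.006, 0, 0, 0, 0],
  [1, 0, 0.006, 0, 0, 0, 0],
  [1, 0, 0, 0, 0, 0, 0],
  [1, 0, 0, 0, 0, 0, 0],
])

```text
time_s: 7.93
tool_pos: [0.582, 0.0131, 0.2641]
tool_rot: [-180.0, 0.0, 95.6]
force: [0.3, -0.8, -6.1]
grip_width: 0.0398
```

Call:
jog_arm([
  [1, 0, 0.008, 0, 0, 0, 0],
  [1, 0, 0.008, 0, 0, 0, 0],
  [1, 0, 0.008, 0, 0, 0, 0],
  [1, 0, 0.008, 0, 0, 0, 0],
  [1, 0, 0.008, 0, 0, 0, 0],
  [1, 0, 0, 0, 0, 0, 0],
  [1, 0, 0, 0, 0, 0, 0],
])

```text
time_s: 8.52
tool_pos: [0.622, 0.017, 0.2641]
tool_rot: [-180.0, 0.0, 95.6]
force: [-0.2, 0.5, -5.6]
grip_width: 0.04
```

Call:
jog_arm([
  [1, 0, 0.006, 0, 0, 0, 0],
  [1, 0, 0.006, 0, 0, 0, 0],
  [1, 0, 0.006, 0, 0, 0, 0],
  [1, 0, 0.004, 0, 0, 0, 0],
  [1, 0, 0.003, 0, 0, 0, 0],
  [1, 0, 0, 0, 0, 0, 0],
  [1, 0, 0, 0, 0, 0, 0],
])

```text
time_s: 9.1
tool_pos: [0.6464, 0.0194, 0.2641]
tool_rot: [-180.0, 0.0, 95.6]
force: [-0.2, -0.4, -7.1]
grip_width: 0.0397
```

Next I'll creep to the stop, about 8 mm away, watching the force.

Call:
jog_arm([
  [1, 0, 0.002, 0, 0, 0, 0],
  [1, 0, 0.002, 0, 0, 0, 0],
  [1, 0, 0.002, 0, 0, 0, 0],
  [1, 0, 0, 0, 0, 0, 0],
])

```text
time_s: 9.43
tool_pos: [0.6527, 0.0201, 0.2643]
tool_rot: [180.0, -0.0, 95.6]
force: [0.1, 0.7, -7.0]
grip_width: 0.04
```

Call:
jog_arm([
  [1, 0, 0.0015, 0, 0, 0, 0],
  [1, 0, 0.0015, 0, 0, 0, 0],
  [1, 0, 0, 0, 0, 0, 0],
])

```text
time_s: 9.68
tool_pos: [0.6556, 0.0203, 0.2643]
tool_rot: [180.0, -0.0, 95.6]
force: [0.8, 0.9, -5.5]
grip_width: 0.0394
```

Call:
jog_arm([
  [1, 0, 0.0015, 0, 0, 0, 0],
  [1, 0, 0.001, 0, 0, 0, 0],
  [1, 0, 0, 0, 0, 0, 0],
])

```text
time_s: 9.93
tool_pos: [0.6573, 0.0204, 0.2642]
tool_rot: [-179.9, -0.0, 95.6]
force: [-4.4, -0.1, -4.0]
grip_width: 0.0394
```

Call:
jog_arm([
  [1, 0, 0.001, 0.0007, 0, 0, 0],
  [1, 0, 0.0005, 0.0005, 0, 0, 0],
  [1, 0, 0, 0, 0, 0, 0],
  [1, 0, 0, 0, 0, 0, 0],
])

```text
time_s: 10.27
tool_pos: [0.6578, 0.0203, 0.2641]
tool_rot: [-179.7, -0.0, 95.6]
force: [-10.9, -0.6, 4.8]
grip_width: 0.0394
```

The head is on the stop, with -11 N along the groove, and resting on the bed. I'll release and rise.

Call:
jog_arm([
  [1, 0, -0.001, -0.0005, 0, 0, 0],
  [0.3, 0, 0, 0, 0, 0, 0],
  [0.3, 0, 0, 0, 0, 0, 0],
  [0.3, 0, 0, 0, 0, 0, 0],
  [0.3, 0, 0, 0, 0, 0, 0],
  [0.3, 0, 0, -0.01, 0, 0, 0],
  [0.3, 0, 0, -0.025, 0, 0, 0],
  [0.3, 0, 0, -0.035, 0, 0, 0],
  [0.3, 0, 0, -0.035, 0, 0, 0],
  [0.3, 0, 0, -0.035, 0, 0, 0],
  [0.3, 0, 0, 0, 0, 0, 0],
])

```text
time_s: 11.18
tool_pos: [0.66, 0.02, 0.4136]
tool_rot: [179.1, -0.0, 95.6]
force: [-0.0, 0.8, 1.2]
grip_width: 0.0611
```

```bash
cat > f.py <<'E'
from h import *
import sys
np.set_printoptions(precision=4,suppress=True)
o=status.get_obs(); print(o['time_s'],o['qpos'],o['tool_pos'],o['tool_rot'],o['force'],o['wrist_torque'],o['grip_width'])
for n in ('top','scene'):
    im,d=cams.read_camera(n)
    if n=='scene': save(sys.argv[1],cv2.resize(im[180:320,200:400],None,fx=4,fy=4,interpolation=cv2.INTER_CUBIC))
    for k,z in (('jaw_body',.1),('vise_tommy_bar',.096),('clamp_grip',.1005)):
        for r in landmark_of(n,k)[:4]: print(n,k,round(r['conf'],2),np.round(r['position']),at_z(n,*r['position'],z))
E
python3 f.py s3.png
```

```text
11.1833 [-20.4852  19.594   21.4442  82.0163  -7.2615  78.8815  96.6916] [0.66   0.02   0.4136] [179.1441  -0.0025  95.5687] [-0.0075  0.7874  1.1733] [-0.0001 -0.0764 -0.0447] 0.061054573034428315
top jaw_body 0.73 [256. 172.] [0.3439 0.5589 0.1   ]
top jaw_body 0.71 [266. 242.] [0.3195 0.3479 0.1   ]
top jaw_body 0.58 [156. 354.] [0.657  0.0192 0.1   ]
top jaw_body 0.51 [159. 355.] [0.6471 0.0179 0.1   ]
top vise_tommy_bar 0.75 [269. 198.] [0.3073 0.4808 0.096 ]
top vise_tommy_bar 0.71 [288. 250.] [0.2562 0.3215 0.096 ]
top vise_tommy_bar 0.69 [133. 291.] [0.7299 0.2183 0.096 ]
top vise_tommy_bar 0.53 [181. 357.] [0.5776 0.0116 0.096 ]
scene jaw_body 0.98 [142. 374.] [0.3764 0.3411 0.1   ]
scene jaw_body 0.75 [237. 294.] [0.6608 0.0193 0.1   ]
scene jaw_body 0.75 [135. 438.] [0.4004 0.5496 0.1   ]
scene vise_tommy_bar 0.95 [130. 410.] [0.3523 0.4745 0.096 ]
scene vise_tommy_bar 0.73 [213. 281.] [0.571  0.0049 0.096 ]
scene vise_tommy_bar 0.68 [126. 357.] [0.2878 0.3159 0.096 ]
scene clamp_grip 0.65 [256. 271.] [ 0.7011 -0.049   0.1005]
```

View pics/s3.png

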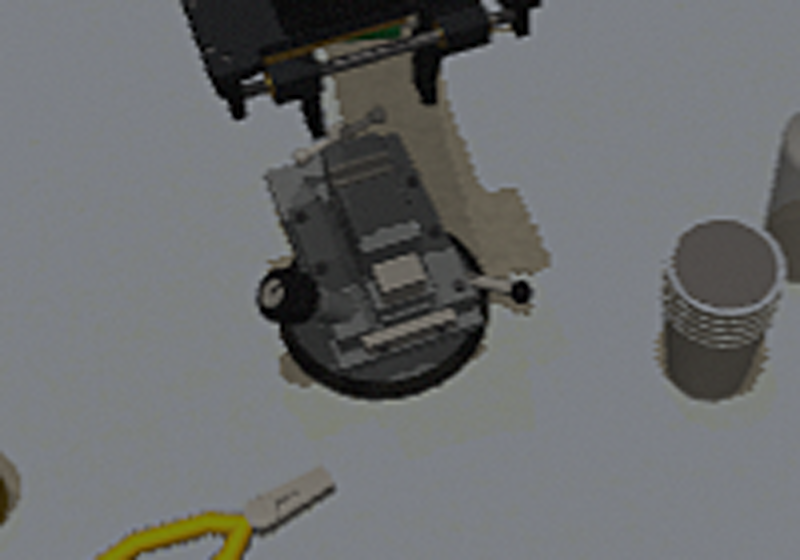

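The vise is home in the picture: bar at the open end (crop px 340,135), knob free at (275,293). Now I'll move to the knob's side and turn the wrist.

Call:
jog_arm([
  [0.3, -0.02, 0.0015, 0.002, 0, 0, 0],
  [0.3, -0.034, 0.0028, 0.002, 0, 0, 0],
  [0.3, -0.034, 0.0028, 0.002, 0, 0, 0],
  [0.3, -0.034, 0.0028, 0.002, 0, 0, 0],
  [0.3, -0.034, 0.0028, 0.002, 0, 0, 0],
  [0.3, -0.034, 0.0028, 0.002, 0, 0, 0],
  [0.3, -0.033, 0.0028, 0.002, 0, 0, 0],
])

```text
time_s: 12.17
tool_pos: [0.6982, -0.2013, 0.3885]
tool_rot: [-179.9, -0.0, 95.6]
force: [-0.7, 0.4, 0.6]
grip_width: 0.0609
```

Call:
jog_arm([
  [0.3, 0, 0, 0, 0, 0, 5],
  [0.3, 0, 0, 0, 0, 0, 7],
  [0.3, 0, 0, 0, 0, 0, 7],
  [0.3, 0, 0, 0, 0, 0, 7],
  [0.3, 0, 0, 0, 0, 0, 7],
  [0.3, 0, 0, 0, 0, 0, 7],
  [0.3, 0, 0, 0, 0, 0, 7],
  [0.3, 0, 0, 0, 0, 0, 3],
  [0.3, 0, 0, 0, 0, 0, 0],
])

```text
time_s: 12.92
tool_pos: [0.6983, -0.1994, 0.3885]
tool_rot: [-179.9, 0.1, 45.5]
force: [-0.7, 0.7, 0.7]
grip_width: 0.0607
```

Call:
jog_arm([
  [0.3, 0, 0, 0, 3.06, 2.57, 0],
  [0.3, 0, 0, 0, 4.6, 3.86, 0],
  [0.3, 0, 0, 0, 4.6, 3.86, 0],
  [0.3, 0, 0, 0, 4.6, 3.86, 0],
  [0.3, 0, 0, 0, 4.6, 3.86, 0],
  [0.3, 0, 0, 0, 0, 0, 0],
])

```text
time_s: 13.42
tool_pos: [0.6976, -0.2021, 0.3875]
tool_rot: [-157.6, -17.6, 41.9]
force: [-0.9, -0.5, -1.4]
grip_width: 0.0608
```

```bash
cat > g.py <<'E'
from h import *
import sys
np.set_printoptions(precision=4,suppress=True)
o=status.get_obs(); T=o['tool_pos']; print(o['time_s'],o['qpos'],T,o['tool_rot'],o['force'],o['grip_width'])
th=np.radians(95.5); xh=np.array([np.cos(th),np.sin(th),0]); yh=np.array([-np.sin(th),np.cos(th),0]); O=np.array([.656,.0202,0])
a=(-xh+[0,0,1])/np.sqrt(2); K=O-.0705*xh-.033*yh+[0,0,.1005]
M=R.from_euler('xyz',o['tool_rot'],degrees=True)
phi=np.radians(float(sys.argv[1])); back=float(sys.argv[2])
z=-a; x0=(xh+[0,0,1])/np.sqrt(2); y0=np.cross(z,x0); x=np.cos(phi)*x0+np.sin(phi)*y0; y=np.cross(z,x)
G=R.from_matrix(np.c_[x,y,z]); Tt=K+(.164+back)*a
print('K',K,'target',Tt,'d tool',M.inv().apply(Tt-T),'rotvec tool',(M.inv()*G).as_rotvec(degrees=True))
print('K rel grasp point in goal axes',G.inv().apply(K-(T+.164*M.as_matrix()[:,2])))
E
python3 g.py 50 .08
```

```text
13.4167 [  4.2683  35.1985  26.4777  67.3085 -38.1823  97.0847  74.7767] [ 0.6976 -0.2021  0.3875] [-157.575   -17.5891   41.9177] [-0.8814 -0.4629 -1.3821] 0.06079938418418888
K [ 0.6956 -0.0468  0.1005] target [ 0.7121 -0.2186  0.273 ] d tool [-0.0348  0.0619  0.0925] rotvec tool [12.8039 10.851  -0.1068]
K rel grasp point in goal axes [-0.0196  0.0439  0.1554]
```

Call:
jog_arm([
  [0.3, -0.009, 0.0155, 0.023, 0, 0, 0],
  [0.3, -0.009, 0.0155, 0.023, 0, 0, 0],
  [0.3, -0.009, 0.0155, 0.023, 0, 0, 0],
  [0.3, -0.008, 0.0155, 0.023, 0, 0, 0],
  [0.3, 0, 0, 0, 3.2, 2.7, 0],
  [0.3, 0, 0, 0, 3.2, 2.7, 0],
  [0.3, 0, 0, 0, 3.2, 2.7, 0],
  [0.3, 0, 0, 0, 3.2, 2.7, 0],
  [0.3, 0, 0, 0, 0, 0, 0],
])

```text
time_s: 14.17
tool_pos: [0.7126, -0.2177, 0.2734]
tool_rot: [-142.7, -26.8, 36.3]
force: [0.9, -0.4, -0.6]
grip_width: 0.0611
```

```bash
python3 g.py 50 .08; cat >> e2.py <<'E'
from h import *
np.set_printoptions(precision=4,suppress=True)
P=par('wrist'); im,d=cams.read_camera('wrist'); save('w3.png',im)
for r in landmark_of('wrist','clamp_grip')[:3]: print(r['conf'],r['position'],at_z('wrist',*r['position'],.1005,P))
E
python3 e2.py
```

```text
14.1667 [ 12.0806  45.129   20.1335  67.4005 -49.5209  99.138   80.8502] [ 0.7126 -0.2177  0.2734] [-142.7232  -26.8322   36.2973] [ 0.9119 -0.443  -0.6086] 0.06110868327558706
K [ 0.6956 -0.0468  0.1005] target [ 0.7121 -0.2186  0.273 ] d tool [-0.0009  0.0003 -0.0003] rotvec tool [ 0.1247  0.2228 -0.0408]
K rel grasp point in goal axes [-0.0003 -0.      0.0797]
0.69 [213.7, 318.1] [ 0.6979 -0.0474  0.1005]
```

View pics/w3.png

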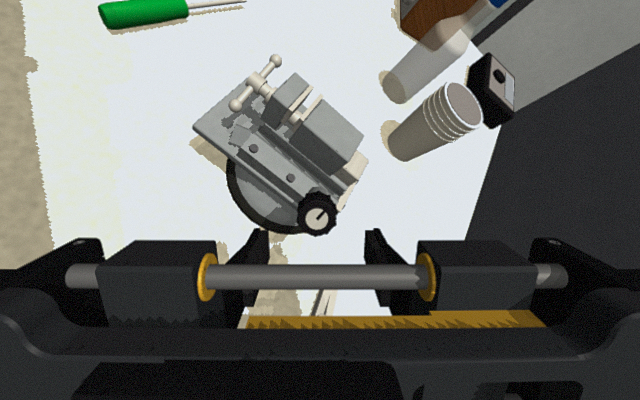

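The knob shows at px (317,215) between the fingers, pointer visible. It agrees with my estimate to about 2 mm, so I'll approach along its axis and grip.

Call:
jog_arm([
  [0.3, 0.0009, 0.0008, 0.02, 0, 0, 0],
  [0.3, 0, 0, 0.02, 0, 0, 0],
  [0.3, 0, 0, 0.015, 0, 0, 0],
  [0.3, 0, 0, 0.012, 0, 0, 0],
  [0.3, 0, 0, 0.008, 0, 0, 0],
  [0.3, 0, 0, 0.004, 0, 0, 0],
  [0.3, 0, 0, 0, 0, 0, 0],
])

```text
time_s: 14.85
tool_pos: [0.7089, -0.1605, 0.2189]
tool_rot: [-142.8, -26.9, 36.4]
force: [0.2, 1.6, -0.6]
grip_width: 0.0608
```

Call:
jog_arm([
  [1, 0, 0, 0, 0, 0, 0],
  [1, 0, 0, 0, 0, 0, 0],
  [1, 0, 0, 0, 0, 0, 0],
  [1, 0, 0, 0, 0, 0, 0],
  [1, 0, 0, 0, 0, 0, 0],
  [1, 0, 0, 0, 0, 0, 0],
  [1, 0, 0, 0, 0, 0, 0],
], grip_force=50)

```text
time_s: 15.43
tool_pos: [0.7077, -0.163, 0.2187]
tool_rot: [-142.8, -26.7, 36.3]
force: [-4.5, -3.1, -0.7]
grip_width: 0.0309
```

```bash
python3 g.py 50 0; python3 -c "
from cell import status;print(status.get_obs()['wrist_torque'])"
```

```text
15.4333 [  8.2637  44.8252  18.9993  74.488  -50.3138  91.9234  82.4921] [ 0.7077 -0.163   0.2187] [-142.7875  -26.7335   36.3298] [-4.505  -3.1263 -0.75  ] 0.030934277789225976
K [ 0.6956 -0.0468  0.1005] target [ 0.7067 -0.1622  0.2165] d tool [-0.0013  0.0001  0.0022] rotvec tool [ 0.1744  0.3189 -0.0775]
K rel grasp point in goal axes [-0.0004 -0.0004  0.0022]
[-1.39927925  0.57622511  0.69534454]
```

Call:
jog_arm([
  [1, 0, 0, 0, 0, 0, 4],
  [1, 0, 0, 0, 0, 0, 6],
  [1, 0, 0, 0, 0, 0, 6],
  [1, 0, 0, 0, 0, 0, 6],
  [1, 0, 0, 0, 0, 0, 6],
  [1, 0, 0, 0, 0, 0, 6],
  [1, 0, 0, 0, 0, 0, 6],
  [1, 0, 0, 0, 0, 0, 5],
  [1, 0, 0, 0, 0, 0, 0],
])

```text
time_s: 16.18
tool_pos: [0.708, -0.1628, 0.2188]
tool_rot: [-135.5, 3.7, 1.9]
force: [-3.0, -4.4, 1.1]
grip_width: 0.0309
```

```bash
cat > t.py <<'E'
from h import *
import sys
o=status.get_obs(); M=R.from_euler('xyz',o['tool_rot'],degrees=True)
print('tz',M.inv().apply(o['wrist_torque']).round(3),'f',M.inv().apply(o['force']).round(1),o['qpos'].round(1),o['grip_width'])
E
python3 t.py; python3 g.py 95 0|tail -2
```

```text
tz [-1.566 -0.932  0.162] f [-3.2  2.5 -3.7] [  4.2  45.9  25.6  74.7 -54.2  94.   39.2] 0.030872980762772055
K [ 0.6956 -0.0468  0.1005] target [ 0.7067 -0.1622  0.2165] d tool [-0.0011  0.0012  0.0022] rotvec tool [ 0.3664  0.0755 -0.2258]
K rel grasp point in goal axes [-0.0009  0.0002  0.0022]
```

Call:
jog_arm([
  [1, 0, 0, 0, 0, 0, 5],
  [1, 0, 0, 0, 0, 0, 5],
  [1, 0, 0, 0, 0, 0, 5],
  [1, 0, 0, 0, 0, 0, 5],
  [1, 0, 0, 0, 0, 0, 0],
])

```text
time_s: 16.6
tool_pos: [0.7081, -0.1629, 0.2188]
tool_rot: [-138.2, 17.4, -12.9]
force: [-2.0, -4.3, -0.7]
grip_width: 0.0308
```

```bash
python3 t.py
```

```text
tz [-1.748 -0.311  0.154] f [-0.8  4.1 -2.4] [  2.6  46.5  28.4  74.7 -55.9  95.   20. ] 0.030807134776232238
```

Call:
jog_arm([
  [1, 0, 0, 0, 0, 0, 3],
  [1, 0, 0, 0, 0, 0, 3],
  [1, 0, 0, 0, 0, 0, 0],
])

```text
time_s: 16.85
tool_pos: [0.7081, -0.1629, 0.2188]
tool_rot: [-139.8, 21.3, -17.7]
force: [-2.4, -4.4, 0.3]
grip_width: 0.0311
```

```bash
python3 t.py
```

```text
tz [-1.785 -0.074  0.088] f [-1.   3.9 -3.1] [  2.1  46.7  29.2  74.8 -56.4  95.3  14.3] 0.031114956959661703
```

```bash
cat > e3.py <<'E'
from h import *
im,d=cams.read_camera('scene'); c=im[230:290,240:320]
im2,d=cams.read_camera('wrist')
save('s4.png',np.hstack([cv2.resize(c,(533,400),interpolation=cv2.INTER_CUBIC),cv2.resize(im2[170:350,230:410],(400,400))])[:, :800])
E
python3 e3.py
```

```text
(no output)
```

View pics/s4.png

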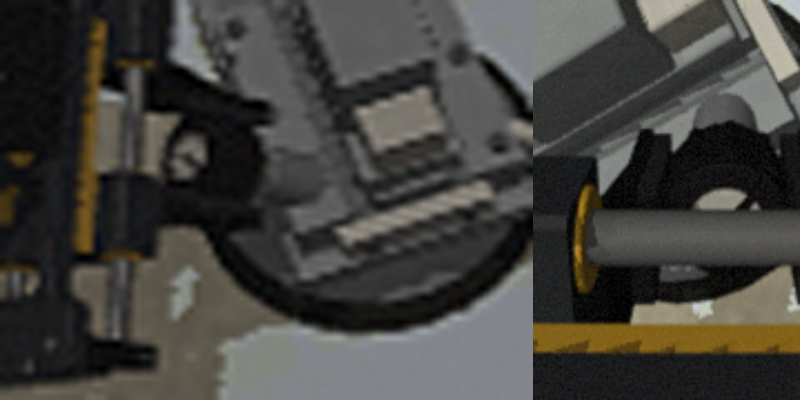

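The pointer keeps its place between the fingers, so the knob turns with the gripper. I'll average the torque.

```bash
cat > u.py <<'E'
from h import *
L=[];F=[]
for _ in range(6):
    cams.read_camera('top'); o=status.get_obs(); M=R.from_euler('xyz',o['tool_rot'],degrees=True)
    L.append(M.inv().apply(o['wrist_torque']));F.append(o['effort'][6])
print(o['time_s'],np.mean(L,0).round(3),np.std(L,0).round(3),'q',o['qpos'][6],'eff7',np.mean(F).round(3),o['tool_rot'])
E
python3 u.py
```

```text
17.25 [-1.864 -0.066  0.058] [0.019 0.034 0.035] q 14.40851494748435 eff7 0.004 [-139.7567377    21.23926398  -17.58151154]
```

Call:
jog_arm([
  [1, 0, 0, 0, 0, 0, 4],
  [1, 0, 0, 0, 0, 0, 0],
])

```text
time_s: 17.42
tool_pos: [0.7081, -0.1629, 0.2188]
tool_rot: [-141.1, 23.9, -21.0]
force: [-3.6, -5.5, -1.6]
grip_width: 0.0312
```

```bash
python3 u.py
```

```text
17.7167 [-1.881  0.093  0.087] [0.037 0.031 0.035] q 10.555701663394629 eff7 -0.028 [-141.03542239   23.78606241  -20.91909815]
```

Call:
jog_arm([
  [1, 0, 0, 0, 0, 0, 3],
  [1, 0, 0, 0, 0, 0, 3],
])

```text
time_s: 17.88
tool_pos: [0.7081, -0.1629, 0.2188]
tool_rot: [-143.4, 27.5, -26.3]
force: [-3.3, -5.3, -1.7]
grip_width: 0.031
```

```bash
python3 t.py; python3 u.py
```

```text
tz [-1.94   0.336 -0.239] f [ 0.2  6.1 -2.2] [  1.3  47.   30.5  74.8 -57.2  95.7   4.7] 0.0310482142714387
18.1833 [-1.835  0.293  0.017] [0.031 0.021 0.051] q 4.778608502817037 eff7 -0.151 [-143.31544127   27.45475588  -26.17919411]
```

Call:
jog_arm([
  [1, 0, 0, 0, 0, 0, 3],
  [1, 0, 0, 0, 0, 0, 2],
])

```text
time_s: 18.35
tool_pos: [0.7082, -0.1629, 0.2187]
tool_rot: [-145.6, 30.4, -30.9]
force: [-2.2, -3.3, -2.0]
grip_width: 0.0304
```

```bash
python3 t.py; python3 u.py
```

```text
tz [-1.838  0.517 -0.267] f [ 0.9  4.3 -0.8] [  0.9  47.2  31.2  74.8 -57.6  96.   -0.1] 0.03039528542827119
18.65 [-1.817  0.454 -0.113] [0.022 0.027 0.051] q -0.031638622195810366 eff7 -0.22 [-145.56118041   30.35689992  -30.81906101]
```

Call:
jog_arm([
  [1, 0, 0, 0, 0, 0, 3],
  [1, 0, 0, 0, 0, 0, 2],
])

```text
time_s: 18.82
tool_pos: [0.7082, -0.1629, 0.2187]
tool_rot: [-148.2, 33.1, -35.8]
force: [-3.2, -4.7, -2.1]
grip_width: 0.0314
```

```bash
python3 t.py; python3 u.py; python3 -c "
from h import *
im,d=cams.read_camera('wrist'); save('w5.png',cv2.resize(im[180:330,260:400],None,fx=4,fy=4,interpolation=cv2.INTER_CUBIC))"
```

```text
tz [-1.81   0.663 -0.343] f [ 1.3  5.7 -1.6] [  0.6  47.4  31.9  74.8 -58.   96.2  -4.9] 0.03135802324463047
19.1167 [-1.748  0.629 -0.134] [0.043 0.023 0.034] q -4.84744512502873 eff7 -0.254 [-148.14556845   33.08732053  -35.73631314]
```

View pics/w5.png

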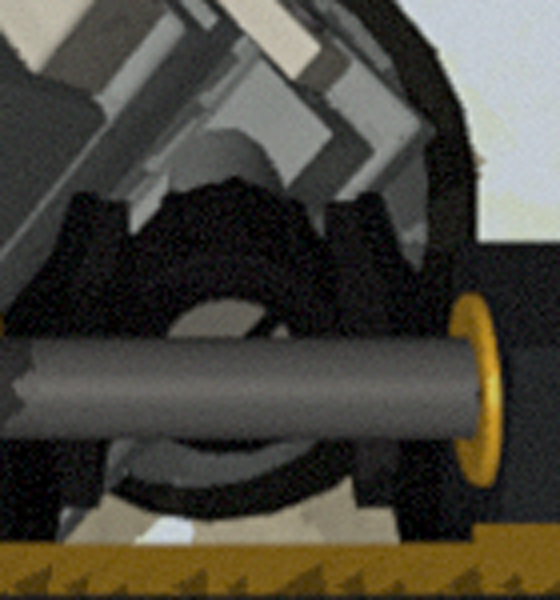

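Call:
jog_arm([
  [1, 0, 0, 0, 0, 0, 3],
  [1, 0, 0, 0, 0, 0, 3],
  [1, 0, 0, 0, 0, 0, 3],
], grip_force=60)

```text
time_s: 19.42
tool_pos: [0.7092, -0.1623, 0.2192]
tool_rot: [-153.6, 37.4, -45.3]
force: [-1.7, -5.5, -3.1]
grip_width: 0.0307
```

```bash
python3 t.py; python3 u.py
```

```text
tz [-1.517  1.36  -1.188] f [ 4.   4.9 -1.5] [ -0.2  47.7  33.   74.8 -58.8  96.6 -13.6] 0.03065772818417033
19.7167 [-1.008  1.62  -0.975] [0.034 0.128 0.039] q -13.463834401996525 eff7 -1.13 [-153.50293732   37.32533078  -45.20593731]
```

The torque jumped to about 1 N m, so the knob is at the end of its travel and firmly tight. I'll release and back off along the axis.

Call:
jog_arm([
  [0.3, 0, 0, 0, 0, 0, 0],
  [0.3, 0, 0, 0, 0, 0, 0],
  [0.3, 0, 0, 0, 0, 0, 0],
  [0.3, 0, 0, 0, 0, 0, 0],
  [0.3, 0, 0, 0, 0, 0, 0],
  [0.3, 0, 0, -0.01, 0, 0, 0],
  [0.3, 0, 0, -0.02, 0, 0, 0],
  [0.3, 0, 0, -0.03, 0, 0, 0],
  [0.3, 0, 0, -0.03, 0, 0, 0],
  [0.3, 0, 0, -0.02, 0, 0, 0],
  [0.3, 0, 0, 0, 0, 0, 0],
])

```text
time_s: 20.63
tool_pos: [0.7157, -0.2434, 0.3018]
tool_rot: [-153.6, 37.2, -45.6]
force: [0.0, -0.9, 0.7]
grip_width: 0.0605
```

```bash
python3 f.py s5.png; python3 -c "
from h import *
im,d=cams.read_camera('wrist'); a=cv2.imread('pics/s5.png'); b=cv2.resize(im[60:360,200:440][:,:,::-1],(300,375)); o=np.zeros((375,800,3),np.uint8); o[:350,:500]=cv2.resize(a,(500,350)); o[:,500:]=b; cv2.imwrite('pics/v9.png',o)"
```

```text
20.6333 [  6.6701  48.1634  34.6862  63.7964 -57.9779 106.5337 -16.5607] [ 0.7157 -0.2434  0.3018] [-153.5903   37.1655  -45.5646] [ 0.0292 -0.934   0.6584] [-0.936   0.0582 -0.0455] 0.060531226755294106
top jaw_body 0.84 [266. 244.] [0.3199 0.3429 0.1   ]
top jaw_body 0.81 [257. 171.] [0.3415 0.5608 0.1   ]
top jaw_body 0.76 [158. 354.] [0.6513 0.0189 0.1   ]
top vise_tommy_bar 0.91 [183. 356.] [0.5723 0.0125 0.096 ]
top vise_tommy_bar 0.77 [273. 196.] [0.2965 0.4848 0.096 ]
top vise_tommy_bar 0.71 [289. 251.] [0.2529 0.3201 0.096 ]
top vise_tommy_bar 0.37 [158. 356.] [0.6512 0.0139 0.096 ]
top clamp_grip 0.79 [145. 373.] [ 0.6908 -0.0381  0.1005]
top clamp_grip 0.36 [160. 353.] [0.6444 0.0229 0.1005]
scene jaw_body 0.97 [139. 438.] [0.4185 0.5418 0.1   ]
scene jaw_body 0.71 [141. 371.] [0.3698 0.3361 0.1   ]
scene jaw_body 0.35 [270. 379.] [0.8115 0.1984 0.1   ]
scene vise_tommy_bar 0.72 [215. 283.] [0.5784 0.0086 0.096 ]
scene vise_tommy_bar 0.67 [127. 356.] [0.2943 0.312  0.096 ]
scene vise_tommy_bar 0.57 [132. 410.] [0.3596 0.4724 0.096 ]
scene clamp_grip 0.83 [254. 272.] [ 0.6977 -0.0468  0.1005]
```

View pics/v9.png

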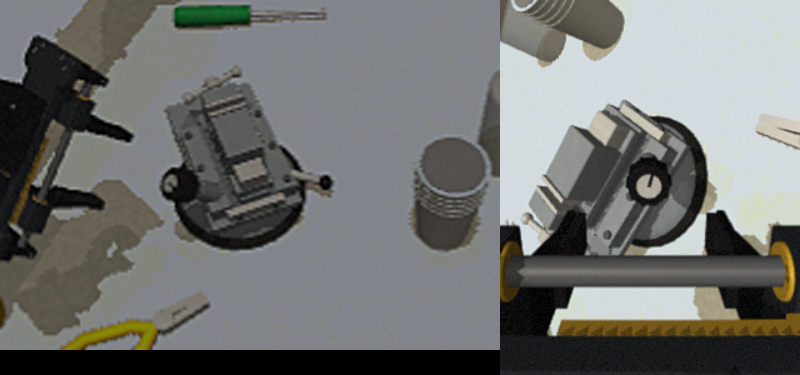

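The last view shows the head home with its bar at the open end, the knob turned (pointer at right-crop px 650,182), and the gripper clear. Handing in.

```bash
python3 -c "
from cell import env;print(env.sign_off())"
```

```text
the job is handed in; nothing more can be done
None
```

The vise head is in the groove with the tommy bar at the open end, fully home, and the clamp knob is tight. I handed the job in at about 21 s of the 56 s; no verdict was reported.

- **Head home:** sliding in met no resistance until the foot touched the end stop, with about 11 N back along the groove, and the sole was resting on the bed. After clamping, the bar measured within about 2 mm of its expected home position.
- **Clamp knob:** I turned it clockwise until the torque jumped to about 1 N m, which I take as the end of its travel. I could not read the pin's contact force directly, so its being above 25 N follows from that torque.
- **Other things:** the gripper is about 80 mm clear and touching nothing. The screwdriver, cups and pliers looked undisturbed in the last picture. The pin plate, bottle and jar were not in that view, and I did not measure any of them again.
- **Checks that disagreed:**
    - The network's knob position scattered by up to about 10 mm between cameras. I used the position worked out from the base, which agreed with the close view to about 2 mm.
    - The gripper had turned about 100° by the end, more than the knob's whole travel, so it led or slipped on the knob by several degrees.

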